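Mount a shaft between the centres of the checking bench

TASK

Take the steel shaft with the red collar out of the blue tray and lower it gently, without dropping it, into the two brass V rests of the green bench-centre checker, with the collar end towards the fixed headstock; let go of it there. Then slide the tailstock up by its black post until the shaft is pushed fully home, held between both centre points with no play. Leave the copper shaft and the other things on the bench where they are.

Things in the scene. Friction and masses are not known exactly. Their poses are not given: they have to be found in the camera images.
- shaft_mid (a point): Centre of the loose steel shaft: 25 mm diameter, 180 mm long, about 0.55 kg, lying along its own y axis (it may have rolled about y). Each end has an open bore 14 mm in diameter and 15 mm deep. A red collar, 34 mm in diameter, 8 mm wide, sits near the +y end. It starts in one of the two cradles of the tray, its axis 48 mm above the work surface. Plain and free to grip for 30 mm either side of its centre.
- shaft_collar (a point): Centre of the red collar, on the shaft's axis, 70.5 mm from the shaft's centre towards its +y end (collar spans 66.5 to 74.5 mm).
- spare_mid (a point): Centre of the copper shaft (25 mm diameter, 180 mm long, no collar), which lies in the other cradle of the tray, parallel to the steel one, 68 mm between axes. To be left alone.
- shaft: The steel shaft as a whole; origin and axes the same as point shaft_mid.
- tray: Blue open tray, fixed, 190 (x) x 240 (y) mm, walls 35 mm high; origin under its centre on the work surface. Its two pairs of 12 mm wide grey V cradles, at y = -50 and +40 mm, hold the shafts along the tray's y at x = -34 and +34 mm.
- checker: Bench-centre checker, fixed: grey base plate 100 (x) x 390 (y) x 15 mm, y from -225 to +165 mm; origin on the work surface under the middle of the seated shaft; the centre line runs along its y, 90 mm above the work surface. Green headstock (64 mm wide, top 115 mm high) at y = +95 to +150 mm with a fixed steel cone pointing to -y, its tip at y = +81 mm (cone 14 mm long, 3 mm wide at the tip, 20 mm at its base). The tailstock faces it from the -y end.
- seat (a point): Point on the checker's centre line, 90 mm above its origin, with the checker's axes: the shaft's centre lies here when it is fully home between both cones. The cones then stand about 9 mm inside the shaft's bores, so the shaft must first be laid in the rests 10 to 25 mm short of here, towards -y, to pass down between the cone tips.
- rests: The two brass V rests of the checker (90-degree V, open upwards), each only 12 mm wide along y, centred at y = -60 and +32 mm in the checker's frame. A shaft lying in both has its axis exactly on the centre line, 90 mm above the work surface; the lips of the V are at that same height, 18 mm either side. Between the rests is free space down to the base plate at 15 mm. Origin as the checker's.
- tailstock (a joint): Slide of the green tailstock along the checker's +y, in m: 0 fully back, limit 0.075; starts between 0 and 0.025; about 0.060 when the shaft is home between both cones. Stiff: it takes about 6 N to slide and stays where it is left; pushing the shaft along its rests adds about 5 N more.
- tail_grip (a point): Point to grip on the tailstock's upright black post (22 mm diameter, 50 mm tall, top 165 mm above the work surface); this point is on its axis, 145 mm up, 30 mm above the tailstock's top, and moves with it. At checker x = 0, y = -180 mm + joint value.
- tail_tip (a point): Tip of the tailstock's cone, which points along the checker's +y; 90 mm up, at y = -141 mm + joint value in the checker's frame. Same shape as the headstock's cone.
- carton: Bystander: closed cardboard carton 60 x 80 x 50 mm, origin under its centre.
- jar: Bystander: white jar with black cap, 60 mm diameter, 70 mm tall, origin under its centre.
- bearing: Bystander: dark steel ring 60 mm diameter, 18 mm high, lying flat, origin under its centre.

How it is judged:
On the way, in this order (a step that is already met when the one before it is completed fails the run):
1. the steel shaft lies in both V rests, collar end towards the headstock, let go, with the tailstock not yet home (x of shaft_mid in the frame of seat between -0.003 and 0.003 m and z of shaft_mid in the frame of seat between -0.003 and 0.003 m and angle between the y axis of shaft_mid and the y axis of seat, either way round below 0.04 rad and y of shaft_collar in the frame of seat above 0.03 m and contact force between the fingers and shaft below 0.3 N and contact force between shaft and rests above 0.5 N and value of joint tailstock below 0.05 m), for 0.2 s.
2. the tailstock is slid up and the shaft is home between both cones (x of shaft_mid in the frame of seat between -0.003 and 0.003 m and z of shaft_mid in the frame of seat between -0.003 and 0.004 m and y of shaft_mid in the frame of seat between -0.003 and 0.003 m and angle between the y axis of shaft_mid and the y axis of seat, either way round below 0.04 rad and y of shaft_collar in the frame of seat above 0.03 m and value of joint tailstock between 0.0565 and 0.0635 m), for 0.2 s.
At the end, for the whole second after the job is handed in: Shaft at rest on the centre line (3 mm sideways, 3 below to 4 mm above, 3 mm along from home, 0.04 rad), collar towards the headstock; tailstock joint at 0.0565 to 0.0635 m, still; copper shaft within 20 mm and carton, jar, ring within 30 mm of their starts (all of step 2 and linear speed of shaft below 0.01 m/s and velocity of joint tailstock between -0.01 and 0.01 m/s and distance of spare_mid from where it was at the start of the episode below 0.02 m and distance of each of carton, jar, bearing from where it was at the start of the episode below 0.03 m); the robot touches nothing.
It fails at once if the shaft is dropped: out of the fingers and falling faster than 0.4 m/s (a fall of about 10 mm) (contact force between the fingers and shaft below 0.3 N and linear speed of shaft above 0.4 m/s).
It fails at once if the shaft is pressed against the V rests with more than 60 N (contact force between shaft and rests above 60 N).
It fails at once if the copper shaft is moved more than 20 mm (distance of spare_mid from where it was at the start of the episode above 0.02 m).
It fails at once if a bystander is moved more than 30 mm (distance of any of carton, jar, bearing from where it was at the start of the episode above 0.03 m).
It also fails if it takes over 51 s, if anything falls off the work surface, if the arm or the gripper's body presses on something with over 40 N, if the wrist force passes 120 N, or if a joint passes its speed limit or range.

ROBOT

A 6-joint arm with a two-finger parallel gripper is mounted at the origin on the work surface. World frame = base frame: x ahead of the robot, y to its left, z up, the work surface at z = 0. Lengths are in m, angles in rad, forces in N, time in s.
With the tool pointing down it reaches from about 0.4 to 0.825 m from the base axis. Payload 7 kg.
Tool frame: the origin (TCP) lies between the finger pads; the fingertips stand ctrl.tip_extent ahead of it and the grasp point (between the pads) is the TCP (ctrl.tip_extent is the distance from the TCP to the fingertips, in m); z points along the fingers, y is the direction in which the jaws open and shut (so a half turn about z gives the same grasp; the last joint's range is limited). The gripper opens to 88 mm and grips with 3 to 60 N. Pads are 19 mm wide; open, the fingers measure 130 mm over their backs; the gripper's body (78 mm by 193 mm) begins 47 mm behind the grasp point.
Start: joints at [1.458, 0.359, 0.012, 0, -1.224, -0.288], TCP at [0.263, 0.621, 0.246] pointing down, gripper open.
Joint ranges: [-3.07, 3.07], [-1.43, 2.12], [-1.02, 1.25], [-3.03, 1.67], [-3.05, -0], [-3.03, 3.03]. Speed limits (rad/s): [2.39, 2.39, 3.01, 3.14, 3.14, 3.14].

INTERFACE

Orientations are given as a unit quaternion [w, x, y, z].
In Python, from cell import ctrl gives the robot as it stands. The module is installed in compiled form; this text tells all that it offers.
- The arm moves only by the shell command python3 -m creep 'ROWS'. ROWS is JSON, a list of rows, each a list of 5 numbers: the finger opening in mm, from 0 to 87.6, then the shift along the tool's x, y, z in units of 50 mm (1.0 is 50 mm), then the turn about the tool's z in units of 8 degrees (1.0 is 8 degrees). A call has 1 to 12 rows; each row shifts and turns the commanded pose from where the row before left it, along the tool's axes as they then stand; what a row does not reach is not made up. A row lasts 1/8 s, in which the tool goes at most 62.5 mm and 10.7 degrees, less where a joint would pass 70% of its speed; a pose out of reach is approached as far as the arm can. A call is refused whole if a number of a shift passes 1 or a number of a turn 1, either way. A call with a gripper value outside its range is refused whole. The fingers move at their own pace and stop on an object; the grip force is fixed at half the most. Time passes only in rows, so rows that do not move let the fingers close. It gives the time, the measured TCP pose, the force and the opening at its end, in the units of the state.
- ctrl.get_obs(): the state, without advancing time (a new reading comes with each control period).
- ctrl.get_image(name): name is "scene" or "top" or "wrist"; returns a dict with "image" (480x640x3 uint8, red, green, blue), "K" (3x3 intrinsics, pixels), "world_to_cam" (4x4, takes a point from world to camera coordinates). Camera axes: x right, y down, z forward; pixel columns grow to the right and rows downward; lengths in m; the calibration is good to about 2 mm. A picture is of the moment at which its call begins. There is no depth.
- ctrl.hand_in(): hands the job in, once; it reports no verdict.
The state is a dict: "time": time; "joint_pos": joint angles; "dq": joint speeds; "tau": joint torques, N m; "tcp_pos": TCP position; "tcp_rot": TCP orientation; "force": force on the tool from outside, world axes, zero at the start; "moment": the same for the moment, N m; "grip_width": opening from 0.0 (shut) to 1.0 (fully open).
Only numpy, scipy, OpenCV 4.12 (cv2) and the standard library are available. Lean on these libraries where they do the work, as an engineer would, in place of code of your own. Each camera call takes 0.05 s, during which the arm holds its last target.

## Working session

There is one attempt and no reset: what is moved stays moved. The work goes in short steps, Python scripts to look and compute and a shell command to move; the robot and the scene stay as the last step left them, time stands still between calls to the robot, and variables do not carry over. Pictures are saved under pics/ and viewed, and the job is handed in when it is done.

```bash
mkdir -p pics; python3 - <<'E'
from cell import ctrl
import cv2
o=ctrl.get_obs();print(o,ctrl.tip_extent)
for n in ["scene","top","wrist"]:
    d=ctrl.get_image(n);cv2.imwrite(f"pics/{n}0.png",d["image"][:,:,::-1]);print(n,d["K"].tolist(),d["world_to_cam"].tolist())
E
```

```text
{'time': 0.0, 'joint_pos': array([ 1.45809717e+00,  3.59388002e-01,  1.10877611e-02, -3.83715877e-04,
       -1.22412055e+00, -2.88099533e-01]), 'dq': array([-0.00173762,  0.00172812,  0.0007387 , -0.00038479,  0.00052574,
        0.00151873]), 'tau': array([ 1.81686799e-03, -5.82721066e+01,  2.93052292e+01,  6.99724495e+00,
        6.83402453e-03, -1.74524512e-04]), 'tcp_pos': array([0.26318712, 0.62107978, 0.24462848]), 'tcp_rot': array([ 8.24909275e-04,  9.79973815e-01, -1.99124658e-01, -1.08556006e-04]), 'force': array([ 0.58999393,  0.98748692, -0.82659535]), 'moment': array([-0.0026635 ,  0.0099993 ,  0.01830809]), 'grip_width': 1.0004355495276813} 0.019
scene [[442.7771631685524, 0.0, 330.22405205611534], [0.0, 442.7771631685524, 241.09728135139693], [0.0, 0.0, 1.0]] [[-0.6378894666485874, 0.7700622164144613, -0.010060377211047104, 0.3576064604740463], [0.6035729468714297, 0.491777340689295, -0.6275784771560474, -0.28839212452355784], [-0.47832700754161817, -0.4063978715931134, -0.7784883067977757, 1.322418639431045], [0.0, 0.0, 0.0, 1.0]]
top [[435.36978682323377, 0.0, 315.9163502607057], [0.0, 435.36978682323377, 235.29035206306332], [0.0, 0.0, 1.0]] [[0.020674230679875345, -0.9997622260187236, 0.006933080980504224, 0.02151042344463494], [-0.9901785672386162, -0.021434120894363126, -0.13815564933352187, 0.5684917374061264], [0.13827140401065055, -0.004008726427775764, -0.9903862624982996, 0.9726771268362638], [0.0, 0.0, 0.0, 1.0]]
wrist [[350.0658073771789, 0.0, 317.6385330665254], [0.0, 350.0658073771789, 242.4780843900648], [0.0, 0.0, 1.0]] [[-0.3909464794894187, -0.9204123422373806, 0.0014037207444445611, 0.674889685148204], [-0.8851321531581211, 0.376378500284172, 0.2736426428199847, -0.03426608504774348], [-0.2523923961225809, 0.10573714948369058, -0.9618304079194863, 0.39056911653454035], [0.0, 0.0, 0.0, 1.0]]
```

View pics/scene0.png

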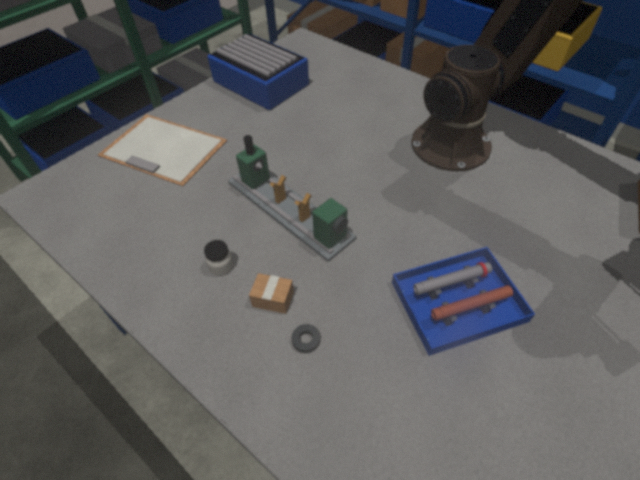

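View pics/top0.png

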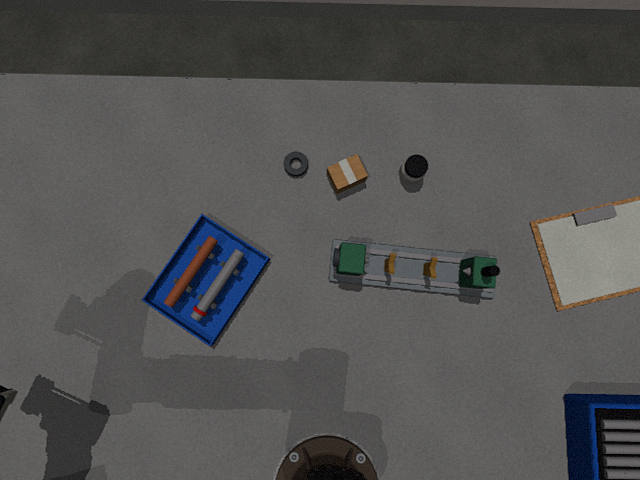

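View pics/wrist0.png

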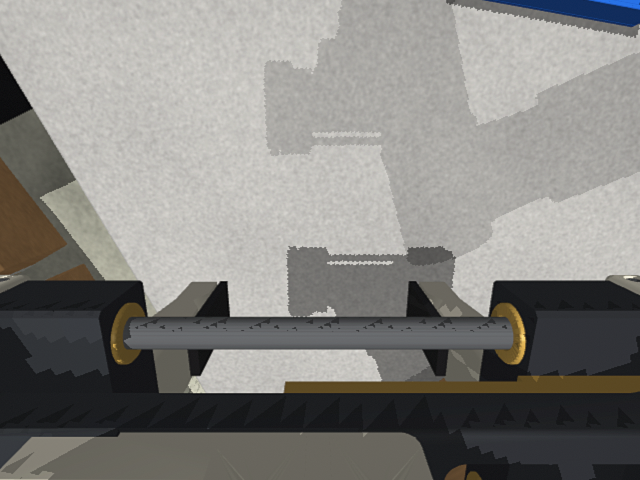

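The top view shows the tray at left, with the steel shaft from (199,315) at the collar end to (238,255). The headstock is at (351,258) and the tailstock post at (490,270). I'll zoom in to get accurate pixels.

```bash
python3 - <<'E'
import cv2
t=cv2.imread("pics/top0.png")
cv2.imwrite("pics/t_tray.png",cv2.resize(t[205:355,135:285],None,fx=4,fy=4,interpolation=cv2.INTER_CUBIC))
cv2.imwrite("pics/t_chk.png",cv2.resize(t[220:320,320:510],None,fx=4,fy=4,interpolation=cv2.INTER_CUBIC))
s=cv2.imread("pics/scene0.png")
cv2.imwrite("pics/s_tray.png",cv2.resize(s[240:360,385:540],None,fx=5,fy=5,interpolation=cv2.INTER_CUBIC))
cv2.imwrite("pics/s_chk.png",cv2.resize(s[130:265,220:365],None,fx=4,fy=4,interpolation=cv2.INTER_CUBIC))
E
```

```text
(no output)
```

View pics/t_tray.png

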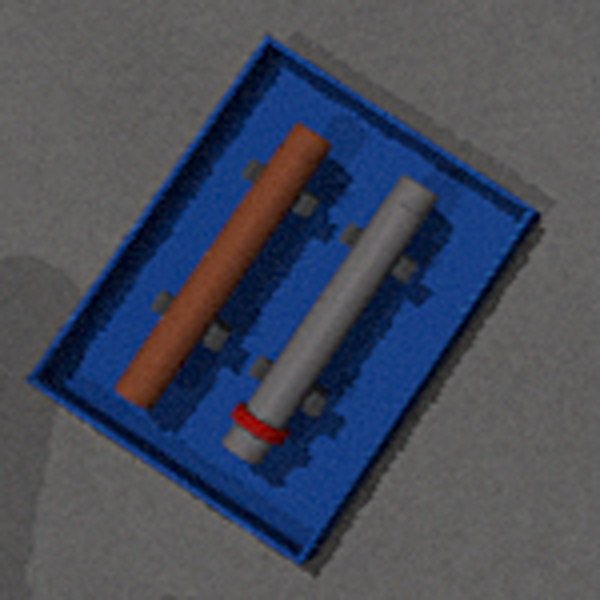

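View pics/t_chk.png

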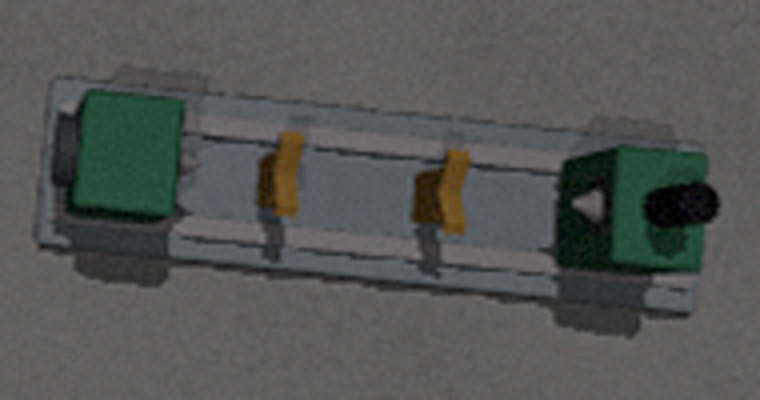

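View pics/s_chk.png

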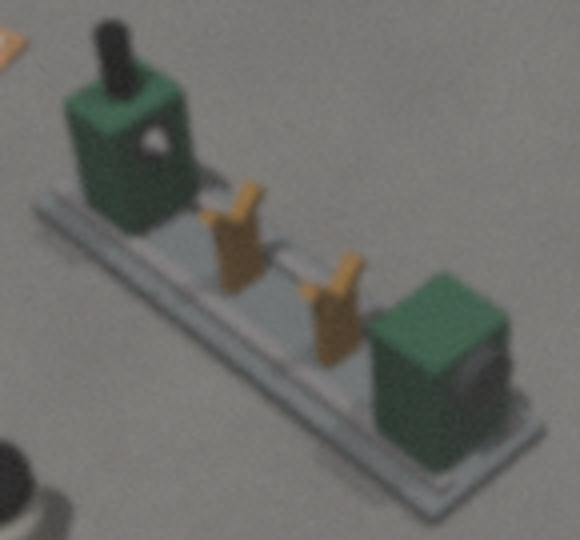

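View pics/s_tray.png

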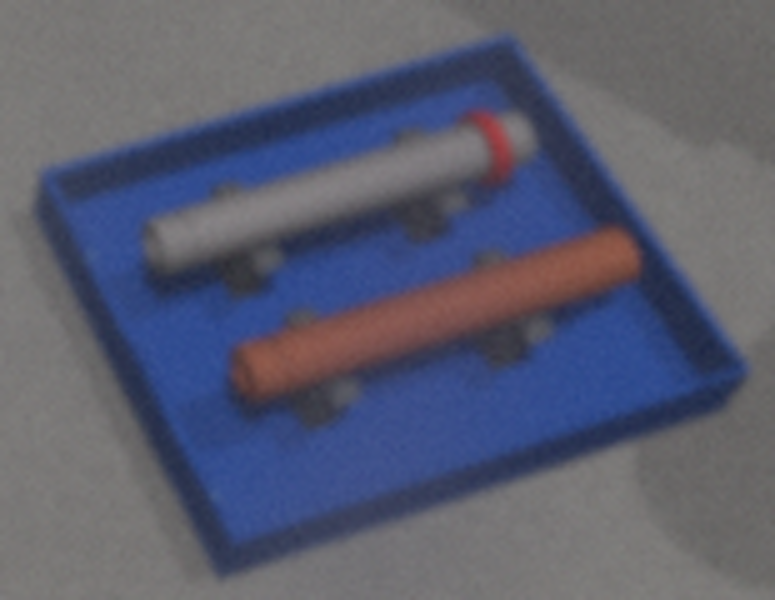

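```bash
cat > fit.py <<'E'
import numpy as np, cv2
from scipy.optimize import least_squares
Kt=np.array([[435.36978682323377,0,315.9163502607057],[0,435.36978682323377,235.29035206306332],[0,0,1]])
Ts=np.array([[-0.6378894666485874,0.7700622164144613,-0.010060377211047104,0.3576064604740463],[0.6035729468714297,0.491777340689295,-0.6275784771560474,-0.28839212452355784],[-0.47832700754161817,-0.4063978715931134,-0.7784883067977757,1.322418639431045]])
Ks=np.array([[442.7771631685524,0,330.22405205611534],[0,442.7771631685524,241.09728135139693],[0,0,1]])
Tt=np.array([[0.020674230679875345,-0.9997622260187236,0.006933080980504224,0.02151042344463494],[-0.9901785672386162,-0.021434120894363126,-0.13815564933352187,0.5684917374061264],[0.13827140401065055,-0.004008726427775764,-0.9903862624982996,0.9726771268362638]])
def proj(K,T,P):
    c=P@T[:,:3].T+T[:,3]; p=c@K.T; return p[:,:2]/p[:,2:]
def uncrop(a,off,f): return np.array(off)+(np.array(a,float)+.5)/f-.5
def W(p,P):
    c,s=np.cos(p[2]),np.sin(p[2]); P=np.array(P,float)
    return np.c_[p[0]+c*P[:,0]-s*P[:,1],p[1]+s*P[:,0]+c*P[:,1],P[:,2]]
def fit(name,x0,obs,extra=lambda p,P:P):
    def r(p): return np.concatenate([(proj(K,T,W(p,extra(p,P)))-uv).ravel() for K,T,uv,P in obs])
    s=least_squares(r,x0,loss='soft_l1',f_scale=1.0)
    print(name,s.x,'rms',np.sqrt(np.mean(r(s.x)**2))); 
    i=0
    for o in obs: n=2*len(o[2]); print(r(s.x)[i:i+n].reshape(-1,2).round(1).tolist()); i+=n
    return s.x
E
cat > f1.py <<'E'
from fit import *
P=np.array([[.05,.165,.015],[-.05,.165,.015],[.05,-.225,.015],[-.05,-.225,.015],[.032,.15,.115],[.032,.095,.115],[-.032,.095,.115],[-.032,.150,.115],[0,np.nan,.165]])
ut=uncrop([(57,78),(37,248),(707,148),(693,313),(88,92),(184,98),(177,218),(75,212),(704,203)],(320,220),4)
us=uncrop([(435,508),(543,428),(38,203),(372,318),(443,272),(437,362),(510,318),(113,30)],(220,130),4)
Ps=P[[0,1,2,5,6,4,7,8]]
def ex(p,P):
    P=P.copy(); P[np.isnan(P[:,1]),1]=-.18+p[3]; return P
c=fit('both',[.5,-.1,-.1,0.01],[(Kt,Tt,ut,P),(Ks,Ts,us,Ps)],ex)
fit('top',c,[(Kt,Tt,ut,P)],ex);fit('scene',c,[(Ks,Ts,us,Ps)],ex)
P=np.array([[.095,.12,.035],[-.095,.12,.035],[-.095,-.12,.035],[.095,-.12,.035]])
# tray y axis taken towards collar end (image down-left); tray x = towards ?  
ut=uncrop([(32,378),(308,562),(540,213),(267,38)],(135,205),4)   # left,bottom are collar-end corners
us=uncrop([(747,370),(512,38),(40,175),(222,572)],(385,240),5)
# +x candidate: left corner
t=fit('tray',[.6,.25,2.5],[(Kt,Tt,ut,P),(Ks,Ts,us,P)])
fit('trayT',t,[(Kt,Tt,ut,P)]);fit('trayS',t,[(Ks,Ts,us,P)])
# ground ray of shaft points
def ray(K,T,uv,z):
    d=np.linalg.solve(K,[*uv,1]); R=T[:,:3]; d=R.T@d; o=-R.T@T[:,3]; return o+d*(z-o[2])/d[2]
for nm,uv in [('far end',(418,185)),('col end',(243,452)),('collar',(259,424))]:
    w=ray(Kt,Tt,uncrop([uv],(135,205),4)[0],.052); 
    cc,ss=np.cos(t[2]),np.sin(t[2]); l=w[:2]-t[:2]; print(nm,w,'tray',[cc*l[0]+ss*l[1],-ss*l[0]+cc*l[1]])
for nm,uv in [('far end',(165,243)),('col end',(530,133)),('collar',(494,147))]:
    w=ray(Ks,Ts,uncrop([uv],(385,240),5)[0],.048); 
    cc,ss=np.cos(t[2]),np.sin(t[2]); l=w[:2]-t[:2]; print(nm,w,'tray',[cc*l[0]+ss*l[1],-ss*l[0]+cc*l[1]])
E
python3 f1.py
```

```text
both [ 0.49920787 -0.16635325 -0.08148234  0.01804208] rms 1.2292262198597703
[[-1.5, 0.2], [-0.6, -0.3], [-0.4, -0.5], [1.2, 0.6], [-1.0, -0.3], [0.5, 0.8], [-0.3, 0.6], [-0.6, -0.6], [-1.0, 0.4]]
[[-0.7, 0.9], [0.8, -2.6], [-2.6, -1.7], [-2.0, 0.3], [-0.0, -2.7], [-1.0, 1.9], [0.5, -2.3], [-1.2, -1.1]]
top [ 0.49950151 -0.16725806 -0.08091745  0.01705764] rms 0.6341659479099743
[[-1.1, 0.1], [-0.2, -0.3], [-0.0, -0.7], [1.6, 0.4], [-0.6, -0.4], [0.9, 0.7], [0.1, 0.5], [-0.2, -0.7], [-0.0, 0.2]]
scene [ 0.50047839 -0.16267046 -0.08898071  0.0192614 ] rms 1.4370321635454775
[[-0.3, 2.2], [1.5, -1.2], [-1.6, -1.2], [-1.4, 1.5], [0.7, -1.5], [-0.5, 3.3], [1.1, -0.9], [0.2, -0.3]]
tray [0.46517875 0.28592551 1.01382831] rms 1.9769861972722744
[[-1.8, -0.3], [-2.5, 0.3], [-0.9, -1.5], [0.2, -1.9]]
[[-0.0, -0.2], [-1.0, -1.5], [-1.2, -1.6], [0.7, -6.2]]
trayT [0.46348894 0.28283923 1.02275223] rms 0.8737068774063689
[[-0.4, 1.0], [-0.6, 1.0], [0.2, -1.3], [0.9, -1.1]]
trayS [0.46888449 0.28874091 1.01247424] rms 1.6789685219197454
[[0.5, 1.9], [-0.6, 0.1], [-1.1, 0.0], [0.8, -4.1]]
far end [0.52646979 0.2079765  0.052     ] tray [np.float64(-0.03376857978219966), np.float64(-0.0932326261599253)]
col end [0.37480317 0.29875527 0.052     ] tray [np.float64(-0.03688318925821103), np.float64(0.08349837143114297)]
collar [0.3903749  0.29073172 0.052     ] tray [np.float64(-0.035462626777619716), np.float64(0.06603876460449343)]
far end [0.52222547 0.21204374 0.048     ] tray [np.float64(-0.03255966949281003), np.float64(-0.08747978436251902)]
col end [0.37081484 0.30593496 0.048     ] tray [np.float64(-0.032896916924710466), np.float64(0.09067920062328588)]
collar [0.38777856 0.29717605 0.048     ] tray [np.float64(-0.031364745215366543), np.float64(0.071649264201968)]
```

```bash
cat > go.py <<'E'
import numpy as np
from cell import ctrl
from scipy.spatial.transform import Rotation as Ro
def rot(o=None):
    o=o or ctrl.get_obs(); q=o['tcp_rot']; return Ro.from_quat([q[1],q[2],q[3],q[0]]).as_matrix()
def need(x,y,z,yaw):
    o=ctrl.get_obs(); R=rot(o); d=np.array([x,y,z])-o['tcp_pos']
    y0=np.arctan2(R[1,0],R[0,0]); t=-(yaw-y0); t=(t+np.pi)%(2*np.pi)-np.pi
    print('t',o['time'],'pos',o['tcp_pos'].round(4),'yaw',y0.round(4),'tilt',(R[:,2]).round(4),'w',round(o['grip_width']*87.6,1),'F',o['force'].round(2))
    print('tool shift units (before turning)',(R.T@d/.05).round(3),'turn units',round(np.degrees(t)/8,3))
    c,s=np.cos(t),np.sin(t); v=R.T@d/.05; print(' shift if turned first',np.round([c*v[0]+s*v[1],-s*v[0]+c*v[1],v[2]],3))
E
python3 - <<'E'
from go import *
d=ctrl.get_image("wrist");T=d["world_to_cam"];c=-T[:3,:3].T@T[:3,3]
o=ctrl.get_obs();R=rot(o);print('cam in tool',R.T@(c-o['tcp_pos']),'view dir',R.T@T[2,:3])
print('R_tc',(T[:3,:3]@R).round(4).tolist())
need(.449,.256,.245,-.557)
E
```

```text
cam in tool [ 0.07447478 -0.00053307 -0.13920824] view dir [-2.73764323e-01 -2.22231007e-05  9.61796805e-01]
R_tc [[-0.0008, 1.0, -0.0002], [-0.9618, -0.0008, -0.2738], [-0.2738, -0.0, 0.9618]]
t 0.2 pos [0.2633 0.6212 0.245 ] yaw -0.4009 tilt [-3.e-04 -1.e-03 -1.e+00] w 87.9 F [-0.37 -0.31 -1.58]
tool shift units (before turning) [6.270e+00 5.276e+00 6.000e-03] turn units 1.118
 shift if turned first [7.014e+00 4.237e+00 6.000e-03]
```

```bash
python3 -m creep '[[45,0,0,0,0.6],[45,0,0,0,0.52],[45,0.7,0.53,0,0],[45,0.75,0.53,0,0],[45,0.75,0.53,0,0],[45,0.75,0.53,0,0],[45,0.75,0.53,0,0],[45,0.75,0.53,0,0],[45,0.75,0.53,0,0],[45,0.8,0.53,0,0],[45,0,0,0,0],[45,0,0,0,0]]'
python3 - <<'E'
from go import *
import cv2
need(.449,.256,.048,-.557)
d=ctrl.get_image("wrist");np.savez("w1.npz",**d);cv2.imwrite("pics/w1.png",d["image"][:,:,::-1])
E
```

```text
time: 1.7
tcp_pos: [0.406, 0.2829, 0.2457]
tcp_rot: [-0.0, 0.961, -0.275, 0.0]
force: [0.5, -0.5, -1.3]
grip_width: 0.509
t 1.7 pos [0.406  0.2829 0.2457] yaw -0.558 tilt [ 2.e-04  4.e-04 -1.e+00] w 44.6 F [ 0.52 -0.46 -1.32]
tool shift units (before turning) [1.015e+00 3.000e-03 3.954e+00] turn units -0.007
 shift if turned first [1.015 0.004 3.954]
```

View pics/w1.png

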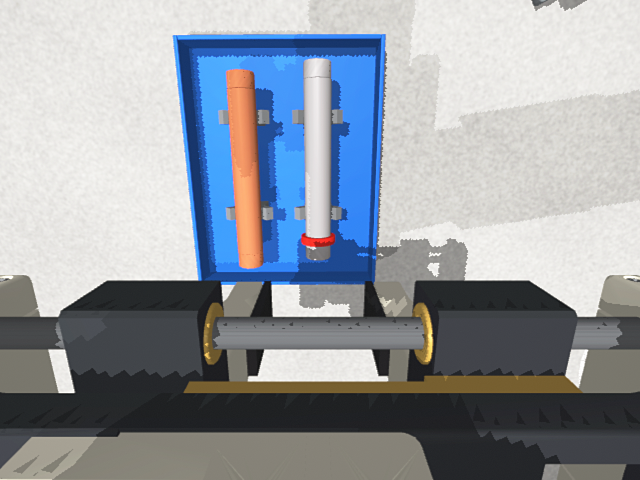

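Wrist view: the steel shaft runs from (317,60) to (317,258) with the red collar at (318,240). It's almost parallel to the tool x axis. I'll refine its pose from this.

```bash
python3 - <<'E'
from go import *
import cv2
d=np.load("w1.npz");im=d["image"].astype(int);K=d["K"];T=d["world_to_cam"]
for r in range(85,232,12):
    row=im[r,285:350]; m=(abs(row[:,0]-row[:,2])<30)&(row[:,0]>120); i=np.where(m)[0]; print(r,285+i.min(),285+i.max(),len(i),end=' | ')
red=(im[:,:,0]>150)&(im[:,:,1]<80)&(im[:,:,2]<80); red[:,:290]=0; ys,xs=np.where(red); print('\nred',xs.min(),xs.max(),ys.min(),ys.max())
def ray(uv,z):
    k=np.linalg.solve(K,[*uv,1]); R=T[:3,:3]; w=R.T@k; o=-R.T@T[:3,3]; return o+w*(z-o[2])/w[2]
for uv,z in [((317.7,85),.048),((317.5,160),.048),((317.5,231),.048),((318.5,235),.062),((318,59),.05)]: print(uv,ray(uv,z).round(4))
# tray corners z=.035
for uv in [(174,36),(385,35)]: print(ray(uv,.035).round(4))
E
python3 - <<'E'
import cv2
t=cv2.imread("pics/w1.png")
cv2.imwrite("pics/w1z.png",cv2.resize(t[30:290,260:390],None,fx=2.2,fy=2.2,interpolation=cv2.INTER_CUBIC))
E
```

```text
85 304 330 27 | 97 304 330 27 | 109 304 330 27 | 121 293 341 45 | 133 305 330 26 | 145 305 329 25 | 157 305 329 25 | 169 305 329 25 | 181 305 329 25 | 193 305 329 25 | 205 305 329 25 | 217 295 340 44 | 229 306 329 24 | 
red 302 334 233 246
(317.7, 85) [0.5113 0.218  0.048 ]
(317.5, 160) [0.4564 0.2525 0.048 ]
(317.5, 231) [0.3983 0.2889 0.048 ]
(318.5, 235) [0.3974 0.2883 0.062 ]
(318, 59) [0.5285 0.2069 0.05  ]
[0.6149 0.3042 0.035 ]
[0.516  0.1445 0.035 ]
```

View pics/w1z.png

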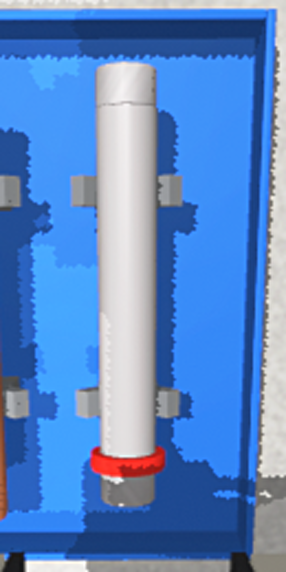

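```bash
python3 - <<'E'
from go import *
need(.4515,.2555,.048,-.5603)
E
```

```text
t 1.75 pos [0.4058 0.2834 0.2456] yaw -0.5571 tilt [ 1.e-04  2.e-04 -1.e+00] w 45.0 F [-0.2   1.   -0.24]
tool shift units (before turning) [ 1.07  -0.009  3.952] turn units 0.023
 shift if turned first [ 1.07  -0.012  3.952]
```

```bash
python3 -m creep '[[45,0.53,0,0,0.02],[45,0.54,-0.01,0,0],[45,0,0,0.8,0],[45,0,0,0.8,0],[45,0,0,0.8,0],[45,0,0,0.6,0],[45,0,0,0.4,0],[45,0,0,0.3,0],[45,0,0,0.25,0],[45,0,0,0,0],[45,0,0,0,0]]'
python3 - <<'E'
from go import *
import cv2
need(.4515,.2555,.048,-.5603)
for n in ["wrist","top"]:
    d=ctrl.get_image(n);cv2.imwrite(f"pics/{n}2.png",d["image"][:,:,::-1])
E
```

```text
time: 3.12
tcp_pos: [0.4518, 0.2554, 0.0486]
tcp_rot: [-0.0, 0.961, -0.276, 0.0]
force: [0.0, 0.4, 0.0]
grip_width: 0.513
t 3.125 pos [0.4518 0.2554 0.0486] yaw -0.5597 tilt [ 7.e-04  6.e-04 -1.e+00] w 44.9 F [0.05 0.35 0.02]
tool shift units (before turning) [-0.007  0.001  0.012] turn units 0.004
 shift if turned first [-0.007  0.001  0.012]
```

View pics/wrist2.png

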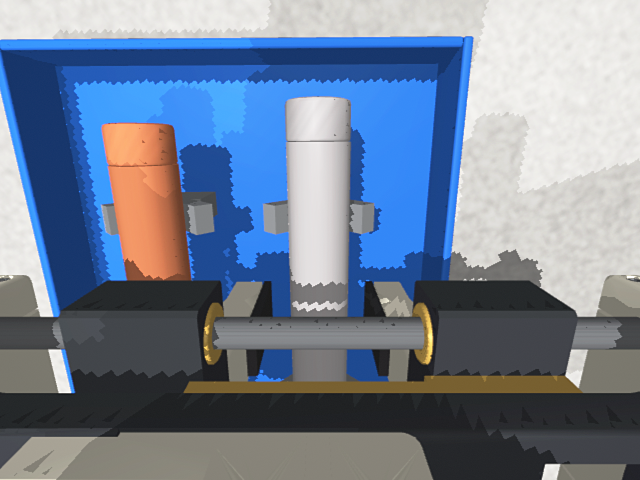

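The shaft (290–352, centre 320) sits midway between the fingers. Closing and lifting.

```bash
python3 -m creep '[[20,0,0,0,0],[10,0,0,0,0],[10,0,0,0,0],[10,0,0,0,0],[10,0,0,0,0],[10,0,0,0,0],[10,0,0,0,0],[10,0,0,0,0]]'; python3 -m creep '[[10,0,0,-0.1,0],[10,0,0,-0.2,0],[10,0,0,-0.5,0],[10,0,0,-0.7,0],[10,0,0,-0.7,0],[10,0,0,-0.7,0],[10,0,0,-0.5,0],[10,0,0,0,0],[10,0,0,0,0]]'
python3 - <<'E'
from go import *
import cv2
need(.4995,-.167,.2,-1.652)
d=ctrl.get_image("wrist");np.savez("w3.npz",**d);cv2.imwrite(f"pics/wrist3.png",d["image"][:,:,::-1])
E
```

```text
time: 4.22
tcp_pos: [0.4516, 0.255, 0.0482]
tcp_rot: [-0.0, 0.961, -0.276, 0.0]
force: [-0.9, -1.0, 5.1]
grip_width: 0.277
time: 5.35
tcp_pos: [0.4506, 0.2544, 0.2167]
tcp_rot: [0.001, 0.961, -0.277, -0.001]
force: [0.0, 0.8, -6.8]
grip_width: 0.276
t 5.35 pos [0.4506 0.2544 0.2167] yaw -0.5604 tilt [-1.8e-03 -9.0e-04 -1.0e+00] w 24.2 F [ 0.05  0.81 -6.81]
tool shift units (before turning) [5.308 6.618 0.341] turn units 7.818
 shift if turned first [ 8.32  -1.658  0.341]
```

View pics/wrist3.png

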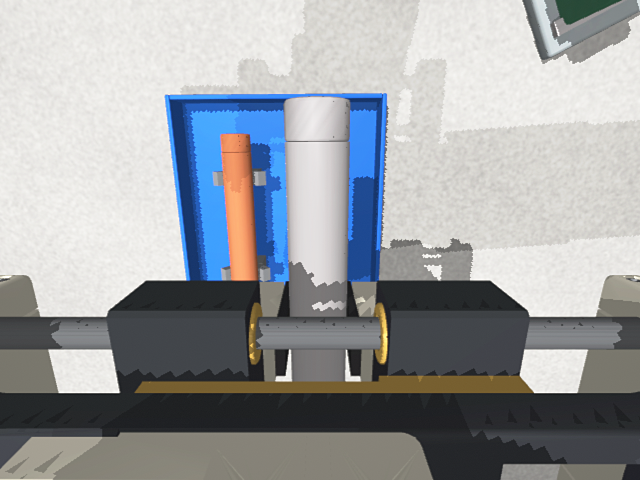

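```bash
python3 - <<'E'
from go import *
d=np.load("w3.npz");K=d["K"];T=d["world_to_cam"]
o=ctrl.get_obs();R=rot(o)
k=R.T@T[:3,:3].T@np.linalg.solve(K,[317.5,97,1]);c=R.T@(-T[:3,:3].T@T[:3,3]-o['tcp_pos'])
for z in(-.0125,-.010,0):print('end in tool',(c+k*(z-c[2])/k[2]).round(4))
need(.583,-.124,.217,-1.652)
E
python3 -m creep '[[10,0,0,-0.1,0.6],[10,0,0,-0.1,0.9],[10,0,0,0,1],[10,0,0,0,1],[10,0,0,0,1],[10,0,0,0,1],[10,0,0,0,1],[10,0,0,0,0.9],[10,0,0,0,0.4],[10,0,0,0,0.02],[10,0,0,0,0]]'
python3 - <<'E'
from go import *
need(.583,-.124,.225,-1.652)
E
```

```text
end in tool [ 0.0892 -0.0008 -0.0125]
end in tool [ 0.0895 -0.0008 -0.01  ]
end in tool [ 0.0907 -0.0008  0.    ]
t 5.4 pos [0.4506 0.2543 0.2165] yaw -0.5603 tilt [-0.0022 -0.0016 -1.    ] w 24.1 F [ 0.34  0.91 -6.74]
tool shift units (before turning) [ 6.264e+00  5.002e+00 -5.000e-03] turn units 7.818
 shift if turned first [ 7.326e+00 -3.252e+00 -5.000e-03]
time: 6.78
tcp_pos: [0.4512, 0.2547, 0.2272]
tcp_rot: [-0.001, -0.678, 0.735, -0.0]
force: [0.0, 0.7, -6.1]
grip_width: 0.273
t 6.775 pos [0.4512 0.2547 0.2272] yaw -1.6507 tilt [-0.0011 -0.0012 -1.    ] w 23.9 F [ 0.    0.69 -6.13]
tool shift units (before turning) [ 7.34  -3.231  0.05 ] turn units 0.01
 shift if turned first [ 7.336 -3.241  0.05 ]
```

```bash
python3 -m creep '[[10,0.4,-0.2,0,0.01],[10,0.73,-0.32,0,0],[10,0.73,-0.32,0,0],[10,0.8,-0.35,0,0],[10,0.8,-0.35,0,0],[10,0.8,-0.35,0,0],[10,0.8,-0.35,0,0],[10,0.8,-0.35,0,0],[10,0.8,-0.35,0,0],[10,0.68,-0.29,0,0],[10,0,0,0,0],[10,0,0,0,0]]'
python3 - <<'E'
from go import *
import cv2
need(.583,-.124,.225,-1.652)
d=ctrl.get_image("wrist");np.savez("w4.npz",**d);cv2.imwrite(f"pics/wrist4.png",d["image"][:,:,::-1])
E
```

```text
time: 8.28
tcp_pos: [0.5819, -0.1241, 0.2275]
tcp_rot: [-0.0, -0.677, 0.736, 0.0]
force: [0.4, -0.4, -5.1]
grip_width: 0.273
t 8.275 pos [ 0.5819 -0.1241  0.2275] yaw -1.6534 tilt [-1.e-03  2.e-04 -1.e+00] w 23.9 F [ 0.42 -0.41 -5.05]
tool shift units (before turning) [-0.003 -0.021  0.049] turn units -0.01
 shift if turned first [-0.003 -0.021  0.049]
```

View pics/wrist4.png

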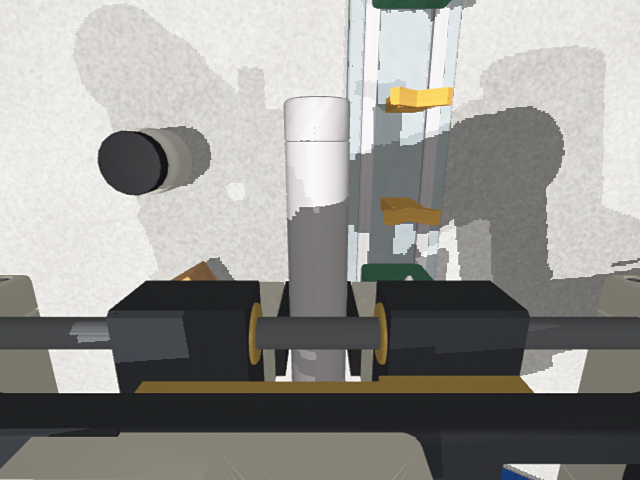

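```bash
python3 - <<'E'
import cv2
t=cv2.imread("pics/wrist4.png")
cv2.imwrite("pics/w4z.png",cv2.resize(t[70:240,345:475],None,fx=5,fy=3.5*1.0 and 5,interpolation=cv2.INTER_CUBIC)[:600] if 0 else cv2.resize(t[75:235,345:475],None,fx=3.7,fy=3.7,interpolation=cv2.INTER_CUBIC))
E
```

```text
(no output)
```

View pics/w4z.png

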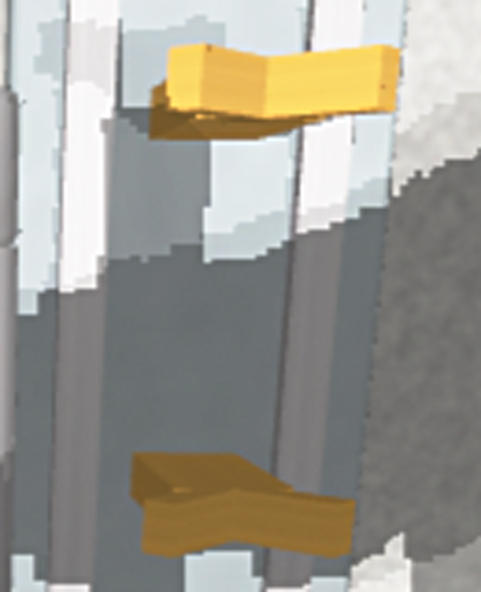

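```bash
cat > f2.py <<'E'
from fit import *
d=np.load("w4.npz");K=d["K"];T=d["world_to_cam"][:3]
w=.0177
P=np.array([[w,-.066,.09],[w,-.054,.09],[-w,-.066,.09],[-w,-.054,.09],[0,-.066,.0723],[0,-.054,.0723],
[w,.026,.09],[0,.026,.0723],[-w,.026,.09],[w,.038,.09],[0,.038,.0723],[-w,.038,.09]])
u=uncrop([(170,47),(168,113),(400,45),(385,110),(268,57),(265,118),(143,503),(237,488),(355,502),(143,555),(237,543),(348,555)],(345,75),3.7)
def ex(p,P):
    P=P.copy(); P[:,0]*=p[3]; P[:,2]=np.where(P[:,0]==0,.0723,.09);return P
fit('fixed',[.5,-.167,-.081],[(K,T,u,P)])
fit('w free',[.5,-.167,-.081,1],[(K,T,u,P)],ex)
# base edge check
for x in(.05,-.05):
  print(proj(K,T,W([.4995,-.167,-.081],[[x,-.1,.015],[x,0,.015]])))
E
python3 f2.py
```

```text
fixed [ 0.50121877 -0.16445661 -0.07711052] rms 3.9287970093046365
[[8.8, -0.6], [8.4, -0.9], [-4.8, -0.4], [-2.3, -0.4], [-0.0, 0.0], [-0.3, 0.0], [9.5, 0.5], [0.6, 0.5], [-3.6, 0.5], [8.7, 1.0], [-0.3, -0.6], [-3.0, 0.7]]
w free [ 0.50285718 -0.16459017 -0.08266183  1.27328332] rms 1.0762782669655016
[[0.4, -0.8], [0.1, -1.0], [0.0, -0.3], [2.4, -0.2], [-1.7, 0.0], [-2.0, 0.0], [1.2, 0.4], [-1.5, 0.5], [0.2, 0.6], [0.5, 0.9], [-2.5, -0.6], [0.6, 0.9]]
[[349.59020351  55.61687133]
 [347.29543277 168.06978197]]
[[459.83670026  55.34403335]
 [448.78020621 167.81442087]]
```

```bash
cat >> f2.py <<'E'
def ex2(p,P):
    P=P.copy(); b=P[:,0]==0;P[:,0]*=p[3]; P[:,2]=np.where(b,.0723,p[4]);return P
s=fit('wz free',[.5,-.167,-.081,1,.09],[(K,T,u,P)],ex2)
b=P[:,0]==0
fit('V only',[.5,-.167,-.081],[(K,T,u[b],P[b])])
for c in [(.5029,-.1646,-.0827),(.5013,-.1646,-.0817),(.4995,-.1673,-.081)]:
  print(proj(K,T,W(c,[[.05,-.1,.015],[-.05,-.1,.015],[.05,0,.015],[-.05,0,.015]])).round(1).tolist())
im=d["image"].astype(int)
for r in(40,56,168): print(r,im[r,340:356].sum(1).tolist(),im[r,440:470].sum(1).tolist())
E
python3 f2.py|tail -20
```

```text
fixed [ 0.50121877 -0.16445661 -0.07711052] rms 3.9287970093046365
[[8.8, -0.6], [8.4, -0.9], [-4.8, -0.4], [-2.3, -0.4], [-0.0, 0.0], [-0.3, 0.0], [9.5, 0.5], [0.6, 0.5], [-3.6, 0.5], [8.7, 1.0], [-0.3, -0.6], [-3.0, 0.7]]
w free [ 0.50285718 -0.16459017 -0.08266183  1.27328332] rms 1.0762782669655016
[[0.4, -0.8], [0.1, -1.0], [0.0, -0.3], [2.4, -0.2], [-1.7, 0.0], [-2.0, 0.0], [1.2, 0.4], [-1.5, 0.5], [0.2, 0.6], [0.5, 0.9], [-2.5, -0.6], [0.6, 0.9]]
[[349.59020351  55.61687133]
 [347.29543277 168.06978197]]
[[459.83670026  55.34403335]
 [448.78020621 167.81442087]]
wz free [ 0.50179339 -0.16444528 -0.0829952   1.29361965  0.0852972 ] rms 0.6537645140922232
[[0.2, 0.3], [-0.2, -0.3], [-0.4, 0.8], [2.0, 0.5], [-0.3, 0.1], [-0.7, 0.1], [1.0, -0.7], [-0.3, 0.6], [-0.1, -0.4], [0.3, -0.3], [-1.3, -0.5], [0.4, -0.4]]
V only [ 0.50122646 -0.16445467 -0.07919065] rms 0.3639567390976427
[[0.1, 0.0], [-0.2, 0.0], [0.5, 0.5], [-0.4, -0.6]]
[[346.2, 58.8], [456.2, 58.7], [344.0, 170.7], [445.3, 170.7]]
[[347.8, 58.7], [457.8, 58.5], [345.6, 170.7], [446.9, 170.5]]
[[349.6, 55.3], [459.8, 55.0], [347.3, 167.8], [448.8, 167.5]]
40 [692, 698, 699, 654, 643, 641, 624, 479, 390, 569, 642, 673, 686, 687, 685, 688] [735, 730, 726, 729, 731, 737, 724, 697, 691, 691, 691, 691, 691, 688, 685, 688, 692, 645, 637, 699, 701, 698, 707, 719, 721, 717, 713, 712, 708, 702]
56 [704, 711, 715, 712, 708, 667, 639, 434, 459, 623, 666, 690, 692, 692, 689, 690] [732, 731, 734, 736, 736, 703, 688, 687, 690, 690, 694, 692, 695, 696, 698, 690, 601, 470, 698, 716, 706, 699, 693, 690, 702, 711, 713, 708, 704, 702]
168 [616, 601, 581, 563, 538, 515, 471, 420, 383, 328, 324, 329, 328, 329, 327, 330] [333, 334, 333, 332, 328, 339, 351, 355, 351, 343, 339, 337, 327, 322, 318, 324, 328, 336, 340, 343, 341, 338, 339, 336, 342, 343, 340, 343, 340, 336]
```

```bash
python3 - <<'E'
from go import *
need(.4995,-.1829,.12,-1.652)
E
```

```text
t 8.325 pos [ 0.582  -0.1237  0.2277] yaw -1.6527 tilt [-7.e-04  2.e-04 -1.e+00] w 24.2 F [ 0.81  0.4  -6.51]
tool shift units (before turning) [1.316 1.545 2.155] turn units -0.005
 shift if turned first [1.315 1.546 2.155]
```

```bash
python3 -m creep '[[10,0.3,0.35,0,0],[10,0.4,0.45,0,0],[10,0.4,0.45,0,0],[10,0.22,0.3,0,0],[10,0,0,0.3,0],[10,0,0,0.5,0],[10,0,0,0.5,0],[10,0,0,0.5,0],[10,0,0,0.35,0],[10,0,0,0,0],[10,0,0,0,0]]'
python3 - <<'E'
from go import *
import cv2
need(.4995,-.1829,.09,-1.652)
for n in ["wrist","scene","top"]:
    d=ctrl.get_image(n);np.savez(n+"5.npz",**d)
    im=d["image"][:,:,::-1]
    if n=="scene": im=cv2.resize(im[130:265,220:365],None,fx=4,fy=4,interpolation=cv2.INTER_CUBIC)
    if n=="top": im=cv2.resize(im[220:320,320:510],None,fx=4,fy=4,interpolation=cv2.INTER_CUBIC)
    cv2.imwrite(f"pics/{n}5.png",im)
E
```

```text
time: 9.7
tcp_pos: [0.5002, -0.1835, 0.121]
tcp_rot: [0.0, -0.678, 0.736, -0.0]
force: [0.2, 0.2, -5.8]
grip_width: 0.273
t 9.7 pos [ 0.5002 -0.1835  0.121 ] yaw -1.6528 tilt [ 8.e-04 -3.e-04 -1.e+00] w 24.0 F [ 0.24  0.19 -5.8 ]
tool shift units (before turning) [-0.01   0.016  0.621] turn units -0.006
 shift if turned first [-0.01   0.016  0.621]
```

View pics/wrist5.png

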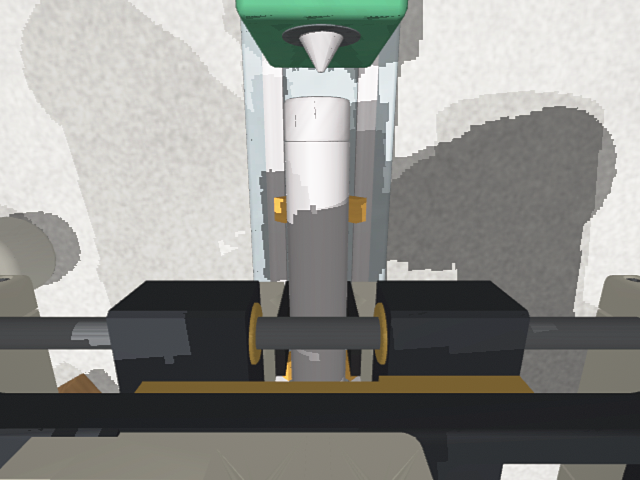

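View pics/scene5.png

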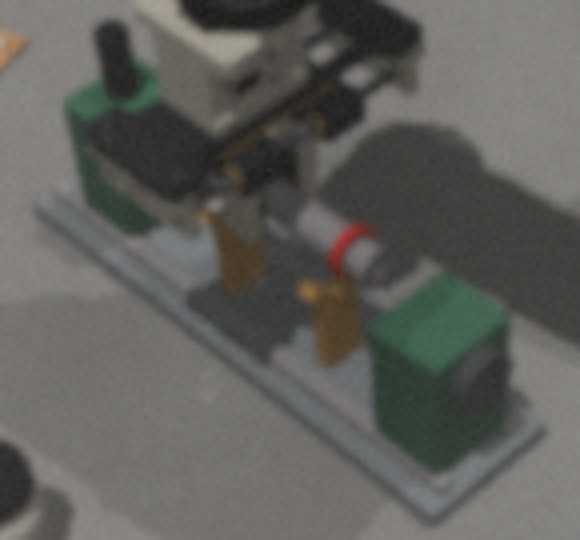

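View pics/top5.png

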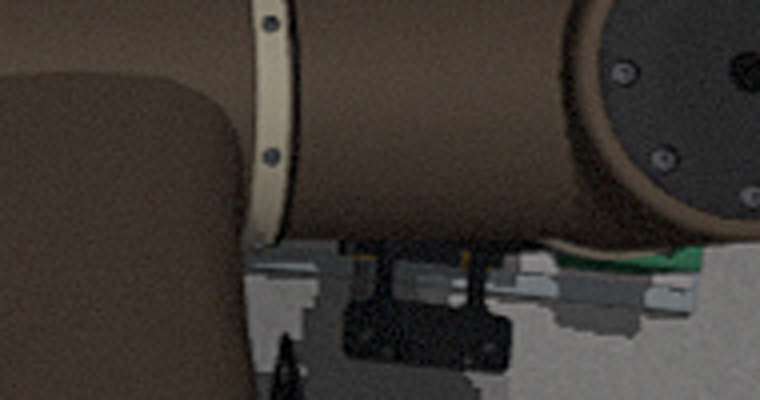

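```bash
python3 - <<'E'
from go import *
d=np.load("wrist5.npz");K=d["K"];T=d["world_to_cam"]
o=ctrl.get_obs();R=rot(o);c=R.T@(-T[:3,:3].T@T[:3,3]-o['tcp_pos'])
def at(uv,ztool):
    k=R.T@T[:3,:3].T@np.linalg.solve(K,[*uv,1]); return (c+k*(ztool-c[2])/k[2]).round(4)
z0=o['tcp_pos'][2]
print('tip',at((320.5,72),z0-.09),'shaft end',at((317.5,97),-.0125))
print('rest L far/near',at((277,199),z0-.0853),at((277,221),z0-.0853),'R',at((365,198),z0-.0853),at((363,221),z0-.0853))
E
```

```text
tip [0.1038 0.0005 0.0314] shaft end [ 0.0883 -0.0008 -0.0125]
rest L far/near [ 0.0464 -0.0212  0.0361] [ 0.0351 -0.0216  0.0361] R [0.0468 0.023  0.0361] [0.035  0.0224 0.0361]
```

```bash
python3 -m creep '[[10,0,0.028,0,0],[10,0,0,0.15,0],[10,0,0,0.15,0],[10,0,0,0.12,0],[10,0,0,0.08,0],[10,0,0,0.04,0],[10,0,0,0.02,0],[10,0,0,0,0],[10,0,0,0,0]]'
python3 - <<'E'
from go import *
import cv2
need(.4995,-.1829,.09,-1.652)
d=ctrl.get_image("wrist")
cv2.imwrite("pics/wrist6.png",d["image"][:,:,::-1])
E
```

```text
time: 10.98
tcp_pos: [0.4984, -0.1834, 0.0928]
tcp_rot: [0.0, -0.677, 0.736, -0.0]
force: [-0.3, 0.2, -5.5]
grip_width: 0.278
t 10.975 pos [ 0.4984 -0.1834  0.0928] yaw -1.6532 tilt [ 4.e-04 -1.e-04 -1.e+00] w 24.4 F [-0.25  0.17 -5.53]
tool shift units (before turning) [-0.011 -0.022  0.055] turn units -0.008
 shift if turned first [-0.011 -0.022  0.055]
```

View pics/wrist6.png

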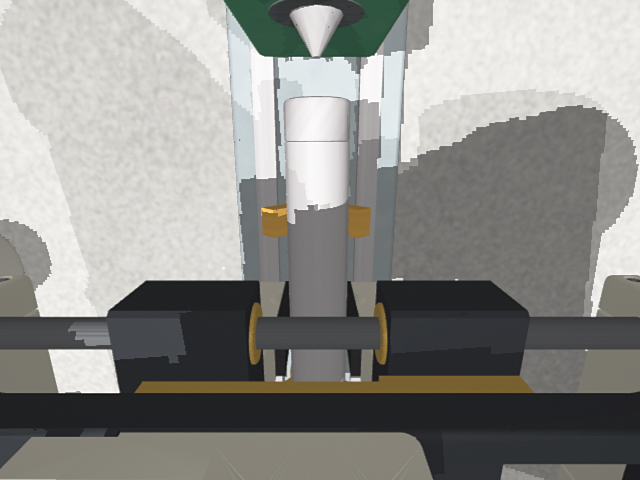

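The V rest spans columns 262–371 (centre 316.5), the shaft is centred at 317.5 and the cone tip at 316. It's aligned to about half a millimetre. Lowering the last bit gently.

```bash
python3 -m creep '[[10,0,-0.006,0.02,0],[10,0,0,0.015,0],[10,0,0,0.01,0],[10,0,0,0,0],[10,0,0,0,0]]'; python3 -m creep '[[10,0,0,0.01,0],[10,0,0,0,0],[10,0,0,0,0]]'
```

```text
time: 11.65
tcp_pos: [0.499, -0.1834, 0.0906]
tcp_rot: [0.0, -0.677, 0.736, -0.0]
force: [2.4, 0.1, -2.6]
grip_width: 0.272
time: 12.02
tcp_pos: [0.4991, -0.1834, 0.0904]
tcp_rot: [0.0, -0.677, 0.736, -0.001]
force: [0.8, 0.2, 5.5]
grip_width: 0.274
```

The shaft has seated, with about 11 N of contact. Releasing.

```bash
python3 -m creep '[[26,0,0,0,0],[30,0,0,0,0],[45,0,0,0,0],[45,0,0,0,0],[45,0,0,0,0],[45,0,0,0,0]]'
python3 - <<'E'
from go import *
import cv2
need(.4995,-.1829,.2,-1.652)
d=ctrl.get_image("wrist")
cv2.imwrite("pics/wrist7.png",d["image"][:,:,::-1])
E
```

```text
time: 12.78
tcp_pos: [0.4984, -0.1834, 0.0898]
tcp_rot: [-0.0, -0.677, 0.736, 0.0]
force: [-0.1, -0.4, -0.0]
grip_width: 0.515
t 12.775 pos [ 0.4984 -0.1834  0.0898] yaw -1.6532 tilt [-2.e-04 -0.e+00 -1.e+00] w 45.1 F [-0.09 -0.43 -0.02]
tool shift units (before turning) [-0.011 -0.02  -2.205] turn units -0.009
 shift if turned first [-0.011 -0.02  -2.205]
```

View pics/wrist7.png

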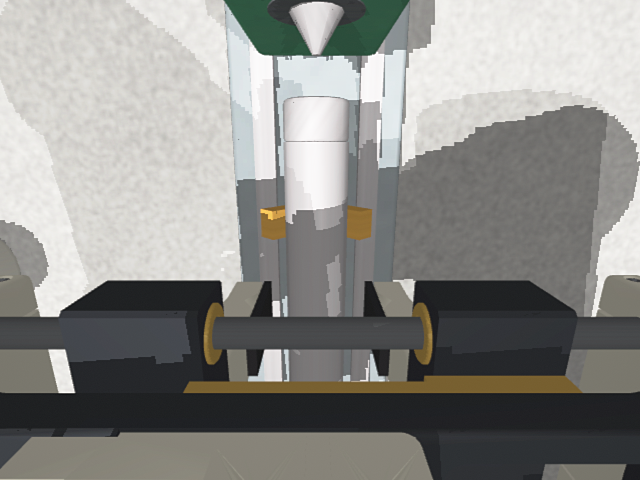

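```bash
python3 -m creep '[[45,0,0,-0.2,0],[45,0,0,-0.4,0],[45,0,0,-0.7,0],[45,0,0,-0.8,0],[45,0,0,-0.8,0],[45,0,0,-0.4,0],[60,0,0,0,-0.6],[60,0,0,0,-0.95],[60,0,0,0,-1],[60,0,0,0,-1],[60,0,0,0,-1],[60,0,0,0,-1]]';python3 -m creep '[[60,0,0,0,-1],[60,0,0,0,-1],[60,0,0,0,-1],[60,0,0,0,-1],[60,0,0,0,-1],[60,0,0,0,-0.7],[60,0,0,0,0],[60,0,0,0,0]]'
python3 - <<'E'
from go import *
import cv2
need(.4874,-.3265,.25,-.081)
for n in ["wrist","top"]:
    d=ctrl.get_image(n);np.savez(n+"8.npz",**d)
    im=d["image"][:,:,::-1]
    if n=="top": im=cv2.resize(im[220:320,320:510],None,fx=4,fy=4,interpolation=cv2.INTER_CUBIC)
    cv2.imwrite(f"pics/{n}8.png",im)
E
```

```text
time: 14.32
tcp_pos: [0.4984, -0.1834, 0.2556]
tcp_rot: [-0.0, 0.906, -0.423, 0.0]
force: [0.1, -0.8, -0.1]
grip_width: 0.682
time: 15.32
tcp_pos: [0.4985, -0.1834, 0.2552]
tcp_rot: [0.0, 0.999, -0.042, 0.0]
force: [0.5, 0.3, -0.0]
grip_width: 0.686
t 15.325 pos [ 0.4985 -0.1834  0.2552] yaw -0.0846 tilt [ 5.e-04 -0.e+00 -1.e+00] w 60.1 F [ 0.48  0.28 -0.03]
tool shift units (before turning) [0.021 2.871 0.104] turn units -0.026
 shift if turned first [0.01  2.871 0.104]
```

View pics/wrist8.png

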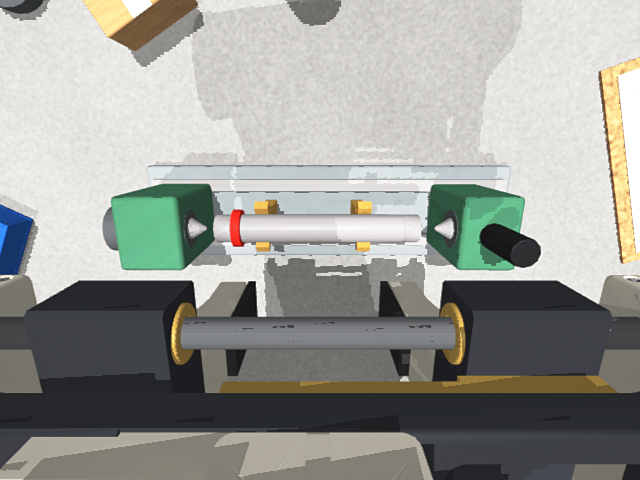

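View pics/top8.png

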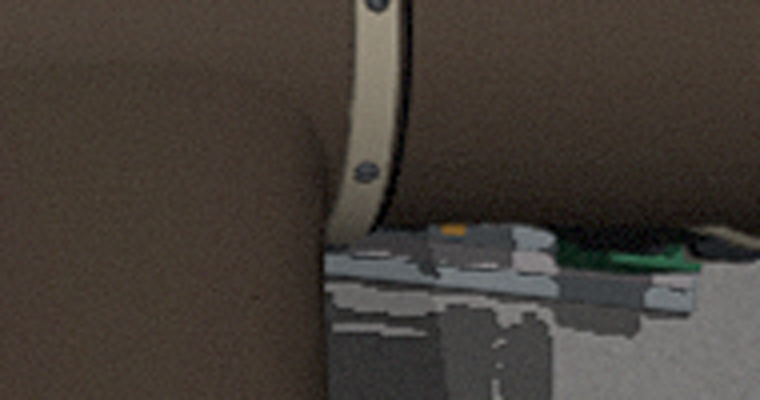

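The shaft lies in both rests, with its collar at (237,228) towards the headstock. The post top is at (525,250). Next I'll locate the post.

```bash
python3 - <<'E'
from go import *
d=np.load("wrist8.npz");K=d["K"];T=d["world_to_cam"]
def ray(uv,z):
    k=np.linalg.solve(K,[*uv,1]); R=T[:3,:3]; w=R.T@k; o=-R.T@T[:3,3]; return (o+w*(z-o[2])/w[2]).round(4)
print('post',ray((526,250),.165),'tip',ray((423,231),.09),'htip',ray((214,229),.09),'ends',ray((215,228),.09),ray((420,228),.09),'collar',ray((237,228),.09))
need(*ray((526,250),.165)[:2],.145,-.081)
E
```

```text
post [ 0.4903 -0.3257  0.165 ] tip [ 0.4892 -0.2769  0.09  ] htip [ 0.507  -0.0906  0.09  ] ends [ 0.5078 -0.0917  0.09  ] [ 0.4922 -0.2743  0.09  ] collar [ 0.5061 -0.1113  0.09  ]
t 15.425 pos [ 0.4985 -0.1834  0.255 ] yaw -0.0839 tilt [ 2.e-04 -0.e+00 -1.e+00] w 59.8 F [-0.57 -0.13  0.06]
tool shift units (before turning) [0.075 2.85  2.2  ] turn units -0.02
 shift if turned first [0.067 2.85  2.2  ]
```

```bash
python3 -m creep '[[60,0,0.3,0,-0.02],[60,0.02,0.6,0,0],[60,0.02,0.7,0,0],[60,0,0.7,0,0],[60,0,0.4,0,0],[60,0,0.15,0,0],[60,0,0,0.4,0],[60,0,0,0.5,0],[60,0,0,0,0],[60,0,0,0,0]]'
python3 - <<'E'
from go import *
import cv2
need(.489,-.326,.145,-.081)
d=ctrl.get_image("wrist");cv2.imwrite("pics/wrist9.png",d["image"][:,:,::-1])
E
```

```text
time: 16.68
tcp_pos: [0.4897, -0.3256, 0.2108]
tcp_rot: [0.0, 0.999, -0.039, 0.0]
force: [0.7, -0.3, 0.4]
grip_width: 0.687
t 16.675 pos [ 0.4897 -0.3256  0.2108] yaw -0.079 tilt [ 8.e-04 -7.e-04 -1.e+00] w 60.2 F [ 0.73 -0.32  0.4 ]
tool shift units (before turning) [-0.013  0.009  1.317] turn units 0.014
 shift if turned first [-0.013  0.009  1.317]
```

View pics/wrist9.png

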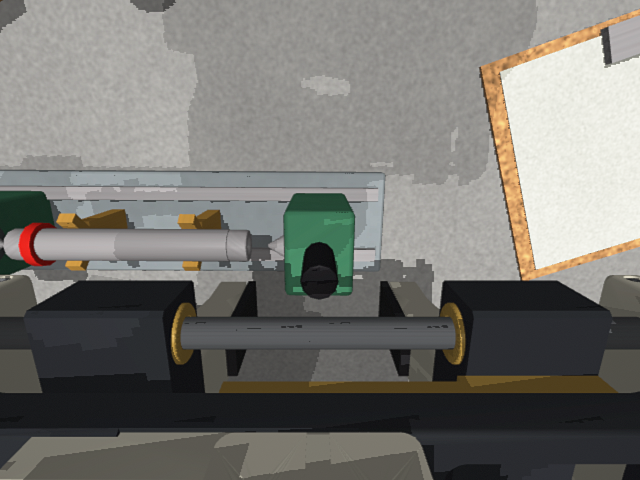

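```bash
python3 - <<'E'
from go import *
d=ctrl.get_image("wrist");K=d["K"];T=d["world_to_cam"]
o=ctrl.get_obs();R=rot(o);c=R.T@(-T[:3,:3].T@T[:3,3]-o['tcp_pos'])
k=R.T@T[:3,:3].T@np.linalg.solve(K,[319.5,283,1]);z=o['tcp_pos'][2]-.165;print((c+k*(z-c[2])/k[2]).round(4))
E
python3 -m creep '[[60,0,0.01,0.4,0],[60,0,0,0.4,0],[60,0,0,0.3,0],[60,0,0,0.2,0],[60,0,0,0,0],[60,0,0,0,0]]'
```

```text
[-0.0022  0.0006  0.0461]
time: 17.52
tcp_pos: [0.4895, -0.3263, 0.1455]
tcp_rot: [0.0, 0.999, -0.04, 0.0]
force: [0.4, -0.2, -0.0]
grip_width: 0.682
```

```bash
python3 -m creep '[[40,-0.03,0,0,0],[15,0,0,0,0],[10,0,0,0,0],[10,0,0,0,0],[10,0,0,0,0],[10,0,0,0,0],[10,0,0,0,0],[10,0,0,0,0]]'
python3 - <<'E'
from go import *
need(.4874+.0034,-.3265+.042,.145,-.081)
E
```

```text
time: 18.52
tcp_pos: [0.4876, -0.3261, 0.1449]
tcp_rot: [0.0, 0.999, -0.04, 0.0]
force: [-0.2, -1.4, 0.6]
grip_width: 0.245
t 18.525 pos [ 0.4876 -0.3261  0.1449] yaw -0.0797 tilt [ 1.e-04 -2.e-04 -1.e+00] w 21.4 F [-0.2  -1.43  0.57]
tool shift units (before turning) [-0.003 -0.834 -0.002] turn units 0.01
 shift if turned first [-0.004 -0.834 -0.002]
```

```bash
python3 -m creep '[[10,0,-0.05,0,0],[10,0,-0.08,0,0],[10,0,-0.08,0,0],[10,0,-0.08,0,0],[10,0,-0.08,0,0],[10,0,-0.08,0,0],[10,0,-0.08,0,0],[10,0,-0.05,0,0],[10,0,-0.02,0,0],[10,0,0,0,0],[10,0,0,0,0]]'
python3 - <<'E'
from go import *
import cv2
need(.4874+.0034,-.3265+.042,.145,-.081)
d=ctrl.get_image("wrist");cv2.imwrite("pics/wrist10.png",d["image"][:,:,::-1])
E
```

```text
time: 19.9
tcp_pos: [0.4901, -0.2974, 0.1449]
tcp_rot: [0.001, 0.999, -0.04, 0.0]
force: [0.2, -9.9, -3.4]
grip_width: 0.246
t 19.9 pos [ 0.4901 -0.2974  0.1449] yaw -0.0797 tilt [ 2.0e-04 -1.8e-03 -1.0e+00] w 21.6 F [ 0.19 -9.93 -3.35]
tool shift units (before turning) [-0.006 -0.257 -0.003] turn units 0.009
 shift if turned first [-0.006 -0.257 -0.003]
```

View pics/wrist10.png

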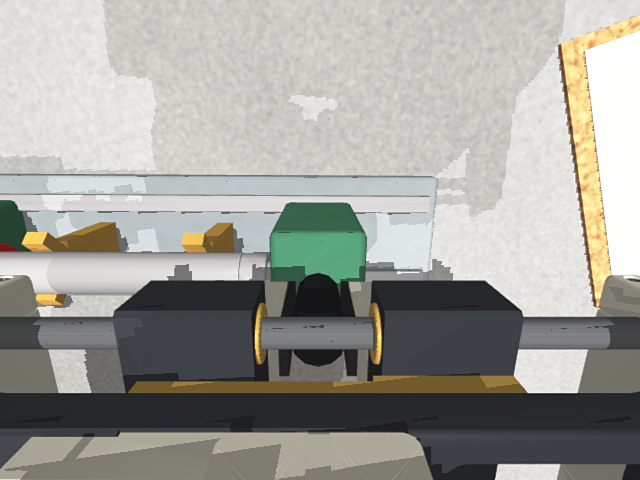

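```bash
python3 -m creep '[[10,0,-0.04,0,0],[10,0,-0.04,0,0],[10,0,-0.04,0,0],[10,0,-0.04,0,0],[10,0,-0.02,0,0],[10,0,0,0,0],[10,0,0,0,0]]'; python3 -m creep '[[10,0,-0.02,0,0],[10,0,0,0,0],[10,0,0,0,0]]'
```

```text
time: 20.82
tcp_pos: [0.4908, -0.2885, 0.1449]
tcp_rot: [0.001, 0.999, -0.04, 0.0]
force: [0.0, -10.9, -3.4]
grip_width: 0.246
time: 21.2
tcp_pos: [0.4909, -0.2875, 0.1448]
tcp_rot: [0.001, 0.999, -0.04, 0.0]
force: [1.1, -11.0, -3.2]
grip_width: 0.243
```

```bash
python3 -m creep '[[10,0,-0.02,0,0],[10,0,0,0,0],[10,0,0,0,0]]'
```

```text
time: 21.58
tcp_pos: [0.491, -0.2866, 0.1449]
tcp_rot: [0.001, 0.999, -0.04, 0.0]
force: [1.6, -11.8, -3.3]
grip_width: 0.245
```

```bash
python3 -m creep '[[10,0,-0.02,0,0],[10,0,0,0,0],[10,0,0,0,0]]';  python3 -m creep '[[10,0,-0.02,0,0],[10,0,0,0,0],[10,0,0,0,0]]'
```

```text
time: 21.95
tcp_pos: [0.491, -0.2856, 0.1449]
tcp_rot: [0.001, 0.999, -0.04, 0.0]
force: [1.1, -11.1, -4.1]
grip_width: 0.253
time: 22.32
tcp_pos: [0.4911, -0.2846, 0.1449]
tcp_rot: [0.001, 0.999, -0.04, 0.0]
force: [1.2, -10.5, -4.6]
grip_width: 0.244
```

```bash
python3 -m creep '[[10,0,-0.02,0,0],[10,0,0,0,0],[10,0,0,0,0]]'
```

```text
time: 22.7
tcp_pos: [0.4912, -0.2836, 0.1449]
tcp_rot: [0.001, 0.999, -0.04, 0.0]
force: [0.5, -11.2, -3.4]
grip_width: 0.245
```

```bash
python3 -m creep '[[10,0,-0.02,0,0],[10,0,0,0,0],[10,0,0,0,0]]'
```

```text
time: 23.08
tcp_pos: [0.4913, -0.2828, 0.1449]
tcp_rot: [0.001, 0.999, -0.04, 0.0]
force: [0.7, -12.8, -4.4]
grip_width: 0.25
```

```bash
python3 -m creep '[[10,0,-0.02,0,0],[10,0,0,0,0],[10,0,0,0,0]]'
```

```text
time: 23.45
tcp_pos: [0.4913, -0.2824, 0.1449]
tcp_rot: [0.002, 0.999, -0.04, 0.0]
force: [1.1, -15.9, -6.2]
grip_width: 0.25
```

```bash
python3 -m creep '[[10,0,-0.03,0,0],[10,0,0,0,0],[10,0,0,0,0]]'
python3 - <<'E'
from go import *
import cv2
need(.4874+.0034,-.3265+.042,.145,-.081)
d=ctrl.get_image("wrist");cv2.imwrite("pics/wrist11.png",d["image"][:,:,::-1])
d=ctrl.get_image("scene");cv2.imwrite("pics/scene11.png",cv2.resize(d["image"][130:265,220:365,::-1],None,fx=4,fy=4,interpolation=cv2.INTER_CUBIC))
E
```

```text
time: 23.82
tcp_pos: [0.4914, -0.2819, 0.1449]
tcp_rot: [0.002, 0.999, -0.04, 0.0]
force: [0.9, -22.5, -8.3]
grip_width: 0.25
t 23.825 pos [ 0.4914 -0.2819  0.1449] yaw -0.0799 tilt [-0.     -0.0043 -1.    ] w 21.9 F [  0.93 -22.48  -8.25]
tool shift units (before turning) [-0.007  0.053 -0.002] turn units 0.008
 shift if turned first [-0.007  0.053 -0.002]
```

View pics/wrist11.png

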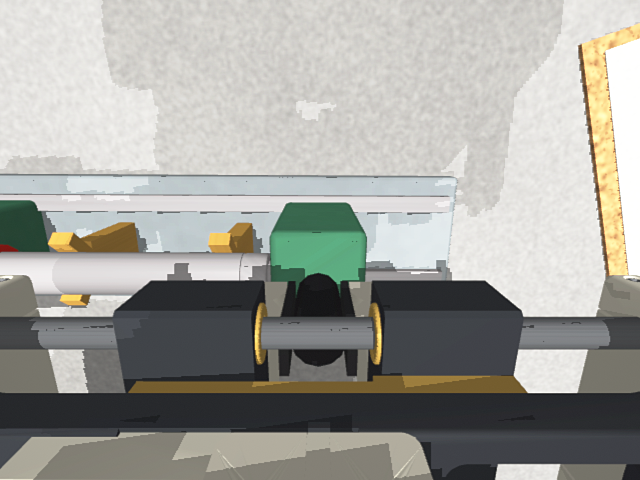

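View pics/scene11.png

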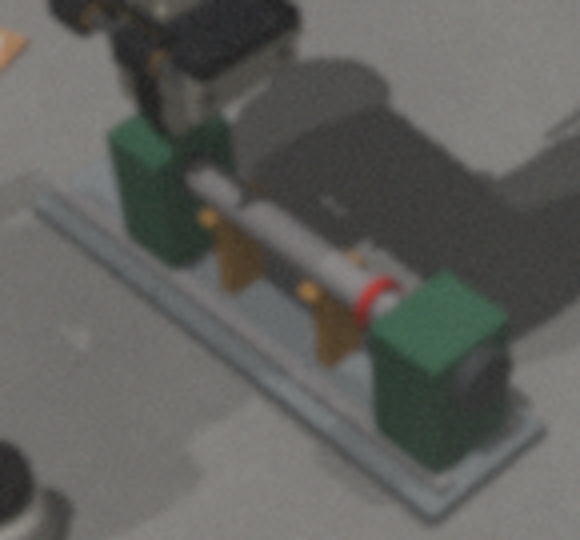

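The force climbed to 22 N against about 11 N while sliding, and the tailstock hardly moved, so the shaft is home. I'll unload the arm and then release.

```bash
python3 -m creep '[[10,0,0.03,0,0],[10,0,0,0,0],[10,0,0,0,0]]'
```

```text
time: 24.3
tcp_pos: [0.4913, -0.2821, 0.1449]
tcp_rot: [0.001, 0.999, -0.04, 0.0]
force: [0.8, -14.2, -5.1]
grip_width: 0.246
```

```bash
python3 -m creep '[[10,0,0.03,0,0],[10,0,0,0,0],[10,0,0,0,0]]'
```

```text
time: 24.68
tcp_pos: [0.4913, -0.2823, 0.1449]
tcp_rot: [0.001, 0.999, -0.04, 0.0]
force: [0.4, -6.9, -2.1]
grip_width: 0.248
```

```bash
python3 -m creep '[[10,0,0.02,0,0],[10,0,0,0,0],[23,0,0,0,0],[26,0,0,0,0],[40,0,0,0,0],[60,0,0,0,0],[60,0,0,0,0],[60,0,0,0,0],[60,0,0,0,0]]'
python3 - <<'E'
from go import *
import cv2
need(.4985,-.1834,.255,-.0839)
d=ctrl.get_image("wrist");cv2.imwrite("pics/wrist12.png",d["image"][:,:,::-1])
E
```

```text
time: 25.8
tcp_pos: [0.491, -0.2826, 0.1448]
tcp_rot: [-0.0, 0.999, -0.04, 0.0]
force: [0.0, 0.3, -0.1]
grip_width: 0.68
t 25.8 pos [ 0.491  -0.2826  0.1448] yaw -0.0796 tilt [ 0.  0. -1.] w 59.6 F [ 0.    0.25 -0.13]
tool shift units (before turning) [-0.009 -1.989 -2.203] turn units 0.03
 shift if turned first [-0.017 -1.989 -2.203]
```

View pics/wrist12.png

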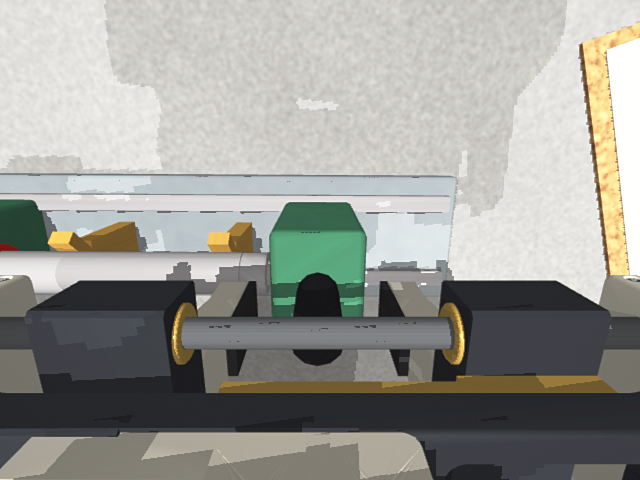

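The fingers are clear of the post (columns 296–340) on both sides. I'll lift straight up, go over the middle of the checker and inspect.

```bash
python3 -m creep '[[60,0,0,-0.3,0],[60,0,0,-0.6,0],[60,0,0,-0.7,0],[60,0,0,-0.6,0],[60,0,-0.4,0,0],[60,0,-0.6,0,0],[60,0,-0.6,0,0],[60,0,-0.4,0,0],[60,0,0,0,0],[60,0,0,0,0]]'
python3 - <<'E'
from go import *
import cv2
d=ctrl.get_image("wrist");np.savez("w13.npz",**d);cv2.imwrite("pics/wrist13.png",d["image"][:,:,::-1])
cv2.imwrite("pics/w13z.png",cv2.resize(d["image"][150:285,95:565,::-1],None,fx=1.7,fy=3,interpolation=cv2.INTER_CUBIC))
K=d["K"];T=d["world_to_cam"]
from fit import proj,W
for c in [(.5005,-.165,-.081)]:
  n=['htip','head face','collar-','collar+','mid','end-','tailpost top','rest1','rest2']
  P=[[0,.081,.09],[0,.095,.09],[0,.0665,.107],[0,.0745,.107],[0,0,.1025],[0,-.09,.1025],[0,-.12,.165],[.02,-.06,.087],[.02,.032,.087]]
  for a,b in zip(n,proj(K,T[:3],W(c,P))): print(a,b.round(1))
E
```

```text
time: 27.1
tcp_pos: [0.4991, -0.1831, 0.2555]
tcp_rot: [0.0, 0.999, -0.04, 0.0]
force: [-0.4, -0.4, -0.5]
grip_width: 0.683
htip [207.4 229.6]
head face [191.7 229.6]
collar- [218.4 234.4]
collar+ [209.  234.4]
mid [297.  233.1]
end- [401.4 233.2]
tailpost top [465.7 255.7]
rest1 [365.1 207.1]
rest2 [261.6 207. ]
```

View pics/wrist13.png

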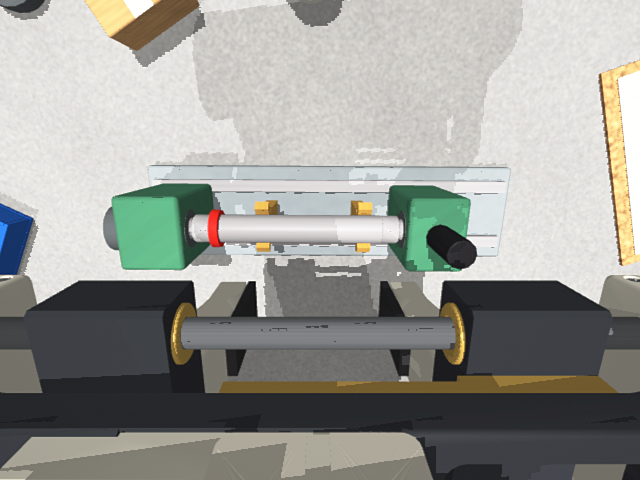

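View pics/w13z.png

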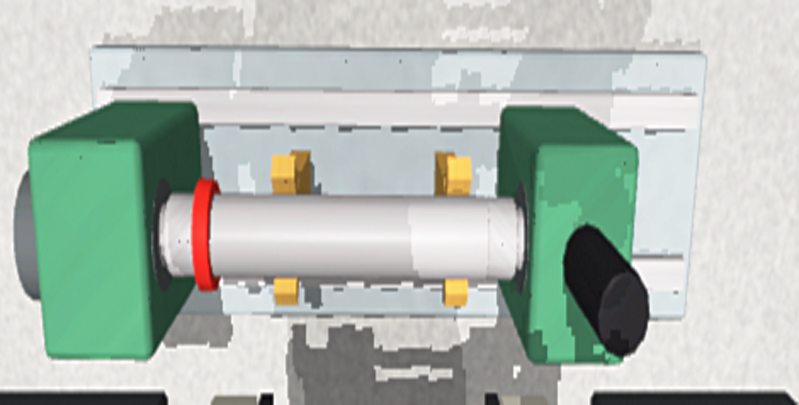

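The shaft is held between both cones. Its collar's left edge is at column 209 (predicted 209 for home) and its far end at 404 (predicted 401). I'll move the arm aside for an unobstructed check.

```bash
python3 -m creep '[[60,0,-0.4,-0.2,0],[60,0,-0.7,-0.2,0],[60,0,-0.8,0,0],[60,0,-0.8,0,0],[60,0,-0.8,0,0],[60,0,-0.8,0,0],[60,0,-0.8,0,0],[60,0,-0.4,0,0],[60,0,0,0,0],[60,0,0,0,0],[60,0,0,0,0]]'
python3 - <<'E'
from go import *
import cv2
for n,(a,b,c,e) in {"scene":(130,265,220,365),"top":(220,320,320,510)}.items():
    d=ctrl.get_image(n);cv2.imwrite(f"pics/{n}14f.png",d["image"][:,:,::-1]);cv2.imwrite(f"pics/{n}14.png",cv2.resize(d["image"][a:b,c:e,::-1],None,fx=4,fy=4,interpolation=cv2.INTER_CUBIC))
from fit import *
c=(.5000,-.1665,-.081)
P=[[0,.0705,.09],[0,-.09,.09],[0,.09,.09],[0,-.12,.165],[0,-.1235,.165],[0,-.1165,.165]]
print('top crop',((proj(Kt,Tt,W(c,P))-[320,220])*4+1.5).round().tolist());print('scene crop',((proj(Ks,Ts,W(c,P))-[220,130])*4+1.5).round().tolist())
E
```

```text
time: 28.52
tcp_pos: [0.5209, 0.0902, 0.2749]
tcp_rot: [0.0, 0.999, -0.04, -0.0]
force: [0.0, 0.2, -0.3]
grip_width: 0.684
top crop [[220.0, 167.0], [512.0, 197.0], [185.0, 164.0], [617.0, 194.0], [624.0, 195.0], [610.0, 194.0]]
scene crop [[375.0, 299.0], [198.0, 172.0], [398.0, 316.0], [151.0, 56.0], [147.0, 54.0], [154.0, 59.0]]
```

View pics/scene14.png

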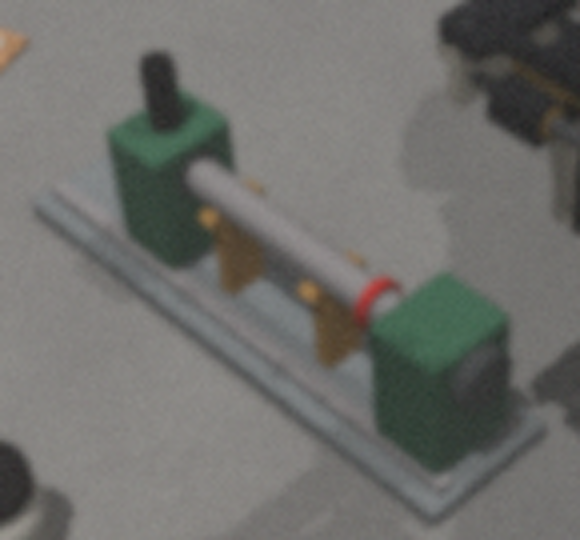

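View pics/top14.png

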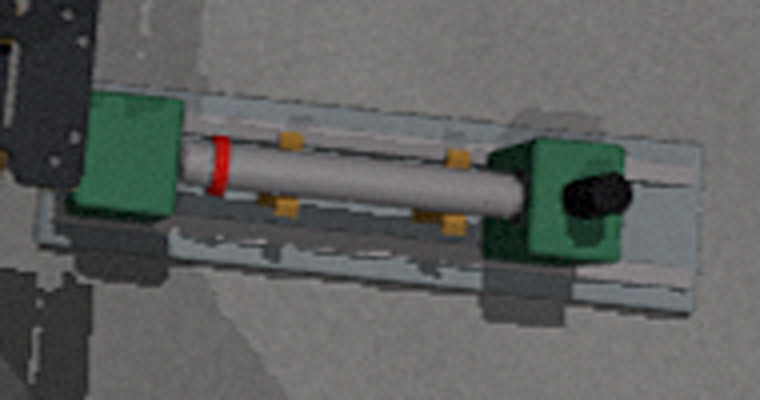

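View pics/top14f.png

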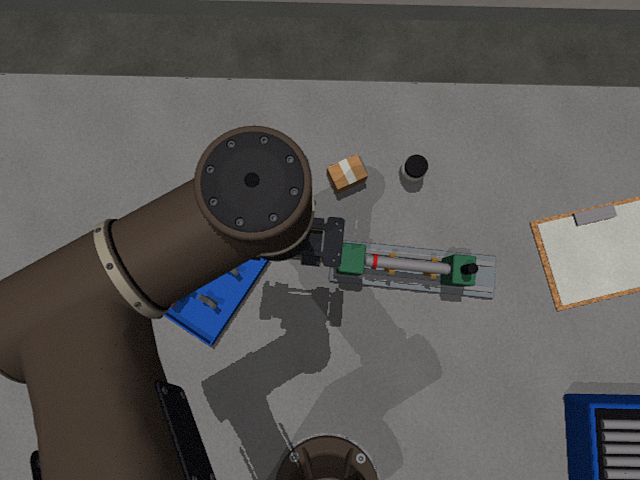

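The top view agrees with the home position: post top at (617,194) against (617,194) predicted, collar at (221,166) against (220,167). Handing in.

```bash
python3 -c "
from cell import ctrl
print(ctrl.get_obs()['time'],ctrl.hand_in())"
```

```text
the job is handed in; nothing more can be done
28.625 None
```

The steel shaft is held between both centre points of the checker, collar end towards the headstock. I handed the job in at 28.6 s of the 51 s limit.

**What I did:** I gripped the shaft at its middle and lowered it into the V rests until they took about 11 N. I let go there, then gripped the black post and slid the tailstock up. Sliding took about 11 N and rose to 22.5 N when the shaft came up against the headstock, with hardly any further movement. I took the load off before releasing and moved the arm clear of everything.

**Last checks that agreed:**
- In the top view, the post and collar are within one enlarged pixel (about 0.5 mm) of where they should be with the tailstock at 0.060 m and the shaft home.
- In the scene view the shaft looks straight and level in the rests.
- The carton and jar are where they were at the start.

**Checks that disagreed or were not possible:**
- The wrist camera put the post about 2 mm further along, at roughly 0.062 m. That is still inside the 0.0565–0.0635 m range.
- The ring and copper shaft were hidden behind the arm in the last top picture, so I did not check them again. I felt no unexpected contact on the way.

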